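Re-pair three tube stubs with their base plates

ROBOT

A 6-joint arm with a two-finger parallel gripper is mounted at the origin on the work surface. World frame = base frame: x ahead of the robot, y to its left, z up, the work surface at z = 0. Lengths are in m, angles in rad, forces in N, time in s.
With the tool pointing down it reaches from about 0.35 to 0.975 m from the base axis. Payload 4.9 kg.
Tool frame: the origin (TCP) lies midway between the tips of the shut fingers; the grasp point (between the pads) lies 19 mm behind it; z points along the fingers, y is the direction in which the jaws open and shut (so a half turn about z gives the same grasp; the last joint's range is limited). The gripper opens to 85 mm and grips with 20 to 120 N. Pads are 22 mm wide; open, the fingers measure 114 mm over their backs; the gripper's body (76 mm by 85 mm) begins 54 mm behind the grasp point. The pads swing forward as they close: fully open they stand 13 mm farther back than shut.
Start: joints at [-1.342, 0.053, 1.613, -0, 1.476, -0.119], TCP at [0.213, -0.588, 0.231] pointing down, gripper open.
Joint ranges: [-3.01, 3.01], [-1.01, 2.22], [0.06, 2.58], [-1.02, 4.17], [0.09, 2.62], [-3.14, 3.14]. Speed limits (rad/s): [2.57, 2.57, 3.14, 3.14, 3.14, 3.14].

INTERFACE

Orientations are given as a unit quaternion [w, x, y, z].
In Python, from plant import manip, cams gives the robot as it stands.
- The arm moves only by the tool jog_arm, never from a script. Its argument "targets" is a list of rows, each a list of 4 numbers: the shift along the tool's x, y, z in m, then the turn about the tool's z in degrees. A call has 1 to 5 rows; each row is the pose to reach, as a shift and turn from the pose commanded when the call began, along the tool's axes at that moment; what a row does not reach only later rows make up. A row lasts 1/12 s, in which the tool goes at most 41.7 mm and 7.16 degrees, less where a joint would pass 70% of its speed; a pose out of reach is approached as far as the arm can. A call with a gripper value outside its range is refused whole. "fingers" is the opening, from 0 (shut) to 1 (fully open), set as the call begins (left out, the last holds). The fingers move at their own pace and stop on an object; the grip force is fixed at half the most. Time passes only in rows, so rows that repeat a pose let the fingers close. It gives the time, the measured TCP pose, the force and the opening at its end, in the units of the state.
- manip.state(): the state, without advancing time (a new reading comes with each control period).
- cams.grab_frame(name): name is "side" or "top" or "wrist"; returns the picture (400x640x3 uint8, red, green, blue); there is no depth.
- cams.get_calibration(name): a dict with "camera_matrix" (3x3 intrinsics, pixels), "cam_to_world" (4x4, takes a point from camera to world coordinates). Camera axes: x right, y up, looking along -z (the intrinsics and any distortion apply to the point x, -y, -z); pixel columns grow to the right and rows downward; lengths in m; the calibration is good to about 2 mm. A picture is of the moment at which its call begins: read the wrist's pose just before it. get_calibration takes no time and is no camera call; for the wrist camera it gives the pose at the moment of the call.
- manip.job_done(): hands the job in, once; it reports no verdict.
The state is a dict: "time": time; "joint_pos": joint angles; "joint_vel": joint speeds; "joint_efforts": joint torques, N m; "tool_pos": TCP position; "tool_rot": TCP orientation; "contact_force": force on the tool from outside, world axes, zero at the start; "ft_torque": the same for the moment, N m; "gripper_width": opening from 0.0 (shut) to 1.0 (fully open).
Only numpy, scipy, OpenCV 4.12 (cv2) and the standard library are available. Lean on these libraries where they do the work, as an engineer would, in place of code of your own. Each camera call takes 0.05 s, during which the arm holds its last target. There are 200 camera calls.

TASK

The three stubs laid out for tack-welding stand on each other's base plates. Park one on the empty plywood offcut to make room and change them round, so that the round pipe stub stands on the round plate, the square tube on the square plate and the rectangular tube on the oblong plate: each upright, in the middle of its plate, the two angular tubes with their sides parallel to the plate's edges. Set them down, do not drop them, and leave the dish, the wrench and the screwdriver where they lie.

Things in the scene. Friction and masses are not known exactly. Their poses are not given: they have to be found in the camera images.
- pipe_stub: Short piece of rust-brown round steel pipe, 48 mm outside diameter, 3.5 mm wall. It is hollow and open at both ends, stands upright, 60 mm tall. Loose, 0.14 to 0.31 kg. Origin at the centre of its underside, z up. At the start it stands on one of the two steel plates that are not its own.
- square_stub: Short piece of rust-brown square steel tube, 44 x 44 mm outside, 3 mm wall; x and y are square to its sides. It is hollow and open at both ends, stands upright, 60 mm tall. Loose, 0.14 to 0.31 kg. Origin at the centre of its underside, z up. At the start it stands on one of the two steel plates that are not its own.
- oblong_stub: Short piece of rust-brown rectangular steel tube, 60 mm along its x and 30 mm along its y outside, 3 mm wall. It is hollow and open at both ends, stands upright, 60 mm tall. Loose, 0.14 to 0.31 kg. Origin at the centre of its underside, z up. At the start it stands on one of the two steel plates that are not its own.
- round_plate: Round bright steel base plate, 110 mm diameter; place of the round pipe stub. 10 mm thick, fixed to the bench. Origin at the centre of its underside (bench level), z up; its top is 10 mm above the origin.
- square_plate: Square bright steel base plate, 95 x 95 mm, x and y square to its edges; place of the square tube. 10 mm thick, fixed to the bench. Origin at the centre of its underside (bench level), z up; its top is 10 mm above the origin.
- oblong_plate: Oblong bright steel base plate, 125 mm along its x and 65 mm along its y; place of the rectangular tube, long side along long side. 10 mm thick, fixed to the bench. Origin at the centre of its underside (bench level), z up; its top is 10 mm above the origin.
- offcut: Eight-sided pale plywood offcut, 108 mm over its corners, empty at the start: the parking spot. 10 mm thick, fixed to the bench. Origin at the centre of its underside (bench level), z up; its top is 10 mm above the origin.
- dish: Bystander: loose round steel parts dish, 100 mm across the rim, 30 mm high, empty. Origin at the centre of its underside.
- wrench: Bystander: loose steel wrench, 180 mm long, lying flat along its x to the left of the plates. Origin under its middle.
- screwdriver: Bystander: loose screwdriver with a red handle, 180 mm long, lying flat along its x to the right of the plates. Origin under its middle.
There are look-alikes about, which are no part of the job. Leave any orange or purple look-alike of the square_plate alone.

How it is judged:
On the way:
1. one of the stubs has been set down upright on the plywood offcut and let go (((horizontal distance between pipe_stub and offcut below 0.035 m and z of pipe_stub in the frame of offcut between 0.006 and 0.014 m and angle between pipe_stub's own z axis and vertical below 0.1 rad and linear speed of pipe_stub below 0.02 m/s and contact force between the fingers and pipe_stub below 0.05 N) or (horizontal distance between square_stub and offcut below 0.035 m and z of square_stub in the frame of offcut between 0.006 and 0.014 m and angle between square_stub's own z axis and vertical below 0.1 rad and linear speed of square_stub below 0.02 m/s and contact force between the fingers and square_stub below 0.05 N) or (horizontal distance between oblong_stub and offcut below 0.035 m and z of oblong_stub in the frame of offcut between 0.006 and 0.014 m and angle between oblong_stub's own z axis and vertical below 0.1 rad and linear speed of oblong_stub below 0.02 m/s and contact force between the fingers and oblong_stub below 0.05 N))), for 0.2 s.
At the end, for the whole second after the job is handed in: Each stub stands upright (0.1 rad), let go and at rest, on the plate of its own shape, within 12 mm of the plate's centre; the square and rectangular tubes have their sides parallel to the plate's edges within 0.26 rad, long side along long side (horizontal distance between pipe_stub and round_plate below 0.012 m and z of pipe_stub in the frame of round_plate between 0.006 and 0.014 m and angle between each of pipe_stub, square_stub, oblong_stub's own z axis and vertical below 0.1 rad and linear speed of each of pipe_stub, square_stub, oblong_stub below 0.02 m/s and horizontal distance between square_stub and square_plate below 0.012 m and z of square_stub in the frame of square_plate between 0.006 and 0.014 m and horizontal distance between oblong_stub and oblong_plate below 0.012 m and z of oblong_stub in the frame of oblong_plate between 0.006 and 0.014 m and angle between the x axis of oblong_stub and the x axis of oblong_plate, either way round below 0.26 rad and (angle between the x axis of square_stub and the x axis of square_plate, either way round below 0.26 rad or angle between the x axis of square_stub and the y axis of square_plate, either way round below 0.26 rad)); the robot touches nothing.
It fails at once if a stub was dropped: it fell faster than 0.8 m/s out of the fingers (a drop of over 30 mm) ((linear speed of pipe_stub above 0.8 m/s and contact force between anything else and pipe_stub below 0.01 N) or (linear speed of square_stub above 0.8 m/s and contact force between anything else and square_stub below 0.01 N) or (linear speed of oblong_stub above 0.8 m/s and contact force between anything else and oblong_stub below 0.01 N)).
It fails at once if the dish, the wrench or the screwdriver was moved by more than 30 mm (distance of any of dish, wrench, screwdriver from where it was at the start of the episode above 0.03 m).
It also fails if it takes over 96 s, if anything falls off the work surface, if the arm or the gripper's body presses on something with over 40 N, if the wrist force passes 120 N, or if a joint passes its speed limit or range.

## Working session

There is one attempt and no reset: what is moved stays moved. The work goes in short steps, Python scripts to look and compute and a tool call to move; the robot and the scene stay as the last step left them, time stands still between calls to the robot, and variables do not carry over. Pictures are saved under pics/ and viewed, about 12 in all and at most 16, crops included, and the job is handed in when it is done.

Besides the shell and the picture viewer there is one more tool, called as name(argument=value, ...), one argument or row to a line, values as JSON. jog_arm: Moves the arm, as the interface text tells. Its arguments: {"type":"object","properties":{"targets":{"type":"array"},"fingers":{"type":"number"}},"required":["targets"]}

```bash
mkdir -p pics; ls; python3 - <<'E'
from plant import manip,cams
import cv2,numpy as np
s=manip.state();print(s)
for n in("side","top","wrist"):
    c=cams.get_calibration(n);print(n,{k:np.round(v,4).tolist() if not isinstance(v,str) else v for k,v in c.items()})
    cv2.imwrite(f"pics/{n}0.png",cams.grab_frame(n)[:,:,::-1])
E
```

```text
pics
{'time': 0.0, 'joint_pos': array([-1.34200989e+00,  5.33396250e-02,  1.61430187e+00, -3.69212668e-05,
        1.47598643e+00, -1.19006247e-01]), 'joint_vel': array([-7.86838014e-04,  6.42051723e-04,  7.24139400e-04, -8.97974870e-05,
        1.62310011e-04, -2.66781724e-03]), 'joint_efforts': array([ 4.47955235e-04, -3.93677759e+01, -3.70177674e+01, -1.52782955e-04,
        6.98031407e-03,  4.09491108e-08]), 'tool_pos': array([ 0.21285919, -0.58697245,  0.230069  ]), 'tool_rot': array([-1.01509125e-03,  9.84917280e-01,  1.73022879e-01, -7.41781335e-05]), 'contact_force': array([ 0.24781216,  0.9564185 , -0.3327581 ]), 'ft_torque': array([-0.05191288,  0.05241516, -0.01115649]), 'gripper_width': 1.0021779891083307}
side {'camera_matrix': [[503.8181, 0.0, 314.5554], [0.0, 503.8181, 197.071], [0.0, 0.0, 1.0]], 'cam_to_world': [[-0.9948, 0.0714, -0.0729, 0.3697], [-0.102, -0.7178, 0.6887, 0.9352], [-0.0031, 0.6925, 0.7214, 1.182], [0.0, 0.0, 0.0, 1.0]]}
top {'camera_matrix': [[366.5593, 0.0, 317.1051], [0.0, 366.5593, 196.3991], [0.0, 0.0, 1.0]], 'cam_to_world': [[-0.01, 0.9977, -0.0677, 0.3934], [-0.9999, -0.0094, 0.0082, -0.1038], [0.0075, 0.0678, 0.9977, 1.0625], [0.0, 0.0, 0.0, 1.0]]}
wrist {'camera_matrix': [[303.0915, 0.0, 319.1598], [0.0, 303.0915, 200.7888], [0.0, 0.0, 1.0]], 'cam_to_world': [[0.3402, 0.9069, 0.2486, 0.2764], [-0.9403, 0.3288, 0.0876, -0.5653], [-0.0023, -0.2635, 0.9646, 0.3732], [0.0, 0.0, 0.0, 1.0]]}
```

View pics/top0.png

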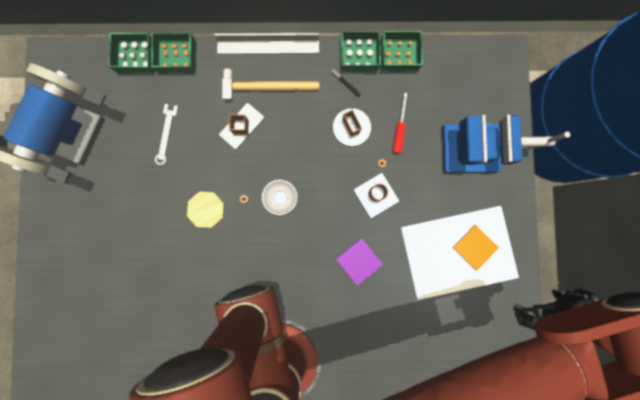

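View pics/side0.png

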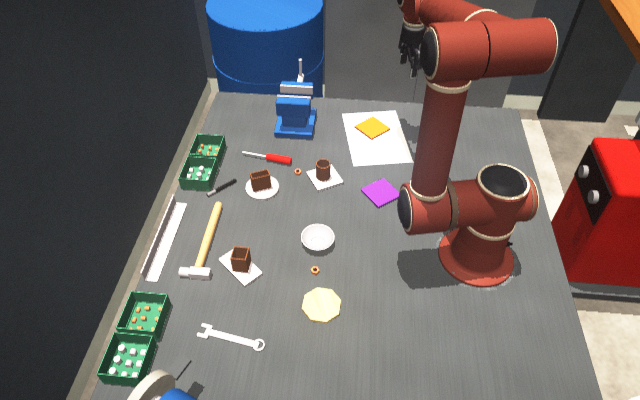

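Top view: the oblong plate (241,125) carries the square stub, the round plate (352,127) carries the oblong stub, and the square plate (376,195) carries the pipe. The offcut is at (205,209), the dish at (280,197).

Things that could be mistaken:
- **Square plate:** white (376,195) is the right one. Purple (360,261) and orange (475,247) are look-alikes, and there is also a paper sheet at (460,250).
- **Round plate:** (352,127), not the dish.

Coarse measurement next.

```bash
cat > h.py <<'E'
import cv2,numpy as np
from plant import manip,cams
def grab(n,path=None):
    c=cams.get_calibration(n);im=cams.grab_frame(n)
    if path: cv2.imwrite(path,im[:,:,::-1])
    return im,c
def ray(c,uv):
    K=np.array(c["camera_matrix"]);T=np.array(c["cam_to_world"])
    d=np.linalg.inv(K)@[uv[0],uv[1],1];return T[:3,3],T[:3,:3]@(d*[1,-1,-1])
def onplane(c,uv,z):
    o,d=ray(c,uv);return o+d*(z-o[2])/d[2]
def proj(c,p):
    T=np.array(c["cam_to_world"]);q=(T[:3,:3].T@(np.array(p)-T[:3,3]))*[1,-1,-1]
    q=np.array(c["camera_matrix"])@q;return q[:2]/q[2]
def tri(c1,u1,c2,u2):
    o1,d1=ray(c1,u1);o2,d2=ray(c2,u2);d1/=np.linalg.norm(d1);d2/=np.linalg.norm(d2)
    s=np.linalg.lstsq(np.c_[d1,-d2],o2-o1,rcond=None)[0]
    a,b=o1+s[0]*d1,o2+s[1]*d2;return (a+b)/2,np.linalg.norm(a-b)
def blobs(im,kind,amin=60):
    h=cv2.cvtColor(im,cv2.COLOR_RGB2HSV)
    H,S,V=[h[...,i].astype(int) for i in range(3)]
    m={"white":(S<50)&(V>150),"wood":(H>18)&(H<35)&(S>50)&(V>150),"brown":((H<14)|(H>172))&(S>70)&(V<140)&(V>15)}[kind]
    cs,_=cv2.findContours(m.astype(np.uint8),cv2.RETR_EXTERNAL,cv2.CHAIN_APPROX_NONE)
    return [c for c in cs if cv2.contourArea(c)>amin]
def hullc(c):
    h=cv2.convexHull(c);M=cv2.moments(h);return np.array([M["m10"]/M["m00"],M["m01"]/M["m00"]]),h
def yaw(c,pts,z):
    P=np.array([onplane(c,p,z)[:2] for p in pts.reshape(-1,2)],np.float32)*1000
    (x,y),(w,hh),a=cv2.minAreaRect(P)
    if hh>w: w,hh,a=hh,w,a+90
    return np.array([x,y])/1000,(w,hh),(a+90)%180-90
E
python3 - <<'E'
from h import *
for n in("top","side"):
    im,c=grab(n)
    for k,z in(("white",.01),("wood",.01),("brown",.07)):
        for b in blobs(im,k):
            u,h=hullc(b);
            if cv2.contourArea(b)>4000: continue
            xy,wh,a=yaw(c,h,z);print(n,k,u.round(),cv2.contourArea(b),xy.round(3),np.round(wh),round(a))
E
```

```text
top white [279. 197.] 997.5 [ 0.465 -0.004] [103. 102.] -45
top white [376. 195.] 1131.5 [ 0.468 -0.282] [100. 100.] -60
top white [ 18. 158.] 526.0 [0.587 0.748] [105.  76.] 89
top white [534. 141.] 193.5 [ 0.621 -0.751] [83. 24.] 90
top white [232. 136.] 285.0 [0.644 0.134] [70. 49.] 49
top white [509. 138.] 121.0 [ 0.632 -0.675] [139.  11.] 0
top white [484. 138.] 128.5 [ 0.633 -0.602] [139.  13.] -1
top white [ 85. 132.] 207.0 [0.644 0.554] [150.  41.] -11
top white [352. 127.] 1137.0 [ 0.669 -0.215] [113. 112.] -45
top white [250. 117.] 336.5 [0.698 0.085] [71. 65.] 45
top white [165. 133.] 454.5 [0.651 0.328] [181.  41.] -10
top white [404. 106.] 63.5 [ 0.728 -0.369] [85. 10.] -10
top white [227.  83.] 256.0 [0.801 0.15 ] [90. 26.] 0
top white [50. 79.] 626.0 [0.817 0.668] [149.  73.] 65
top white [268.  47.] 1159.0 [0.909 0.028] [302.  37.] 90
top white [264.  34.] 184.5 [0.949 0.033] [311.   6.] 90
top wood [175. 385.] 92.0 [-0.056  0.279] [222.  20.] -76
top wood [477. 247.] 924.0 [ 0.316 -0.568] [92. 90.] 44
top wood [205. 209.] 1065.0 [0.432 0.21 ] [106. 103.] 89
top wood 
[... 520 characters left out ...]
 [508. 176.] 68.5 [-0.151 -0.351] [169. 101.] -40
side white [293.  87.] 81.5 [ 0.629 -0.787] [133.  49.] 0
side white [164. 205.] 1464.5 [ 0.953 -0.202] [1239.   60.] -88
side wood [208. 234.] 371.0 [ 0.793 -0.007] [257.  21.] 90
side wood [372. 127.] 366.5 [ 0.313 -0.566] [95. 94.] -46
side brown [241. 262.] 200.5 [0.658 0.134] [71. 52.] -78
side brown [239. 253.] 111.5 [0.668 0.106] [37. 34.] -1
side brown [261. 183.] 197.5 [ 0.655 -0.17 ] [62. 56.] 22
side brown [323. 173.] 131.0 [ 0.468 -0.236] [65. 42.] -85
side brown [486.  56.] 2896.0 [-0.13  -0.986] [575. 481.] 58
side brown [622.  28.] 649.5 [-0.787 -1.301] [588.  60.] 90
side brown [425.  16.] 742.5 [ 0.104 -1.354] [332. 213.] -51
```

jog_arm(
  targets=[
    [0.033, -0.021, 0, 0],
    [0.066, -0.041, 0, 0],
    [0.099, -0.062, 0, 0],
    [0.132, -0.082, 0, 0],
    [0.165, -0.103, 0, 0],
  ],
)

```text
time: 0.67
tool_pos: [0.3337, -0.433, 0.2312]
tool_rot: [-0.0, 0.985, 0.173, 0.0]
contact_force: [0.3, -0.5, 0.6]
gripper_width: 0.996
```

jog_arm(
  targets=[
    [0.033, -0.021, 0, 0],
    [0.066, -0.041, 0, 0],
    [0.099, -0.062, 0, 0],
    [0.132, -0.082, 0, 0],
    [0.165, -0.103, 0, 0],
  ],
)

```text
time: 1.08
tool_pos: [0.4539, -0.2798, 0.2314]
tool_rot: [0.0, 0.985, 0.173, 0.0]
contact_force: [-0.1, -0.1, 0.2]
gripper_width: 1.004
```

jog_arm(
  targets=[
    [0.033, -0.021, 0, 0],
    [0.065, -0.041, 0, 0],
    [0.065, -0.041, 0, 0],
  ],
)

```text
time: 1.33
tool_pos: [0.503, -0.2158, 0.2313]
tool_rot: [-0.001, 0.984, 0.176, 0.001]
contact_force: [-0.5, 0.2, -0.8]
gripper_width: 1.0
```

Moves land accurately.

```bash
cat >> h.py <<'E'
def look(path):
    im,c=grab("wrist",path)
    for k,z in(("white",.01),("wood",.01),("brown",.07)):
        for b in blobs(im,k,400):
            u,h=hullc(b)
            if cv2.contourArea(b)>25000: continue
            xy,wh,a=yaw(c,h,z);print(k,u.round(),cv2.contourArea(b),xy.round(4),np.round(wh),round(a,1))
    return im,c
E
python3 -c "
from h import *
look('pics/w1.png')"
```

```text
white [397. 321.] 2147.0 [ 0.3449 -0.393 ] [86. 73.] 11.4
white [359. 218.] 3245.5 [ 0.4676 -0.2824] [97. 96.] -59.8
white [130. 145.] 6210.5 [0.4575 0.0059] [106. 105.] 8.9
white [373.  24.] 555.5 [ 0.6771 -0.2133] [43. 15.] 25.2
white [523.  35.] 429.5 [ 0.7235 -0.3694] [82.  7.] -9.9
white [371.  40.] 5078.5 [ 0.6577 -0.2191] [111.  87.] -69.8
brown [531. 383.] 494.5 [ 0.3652 -0.5453] [83. 31.] 62.5
```

View pics/w1.png

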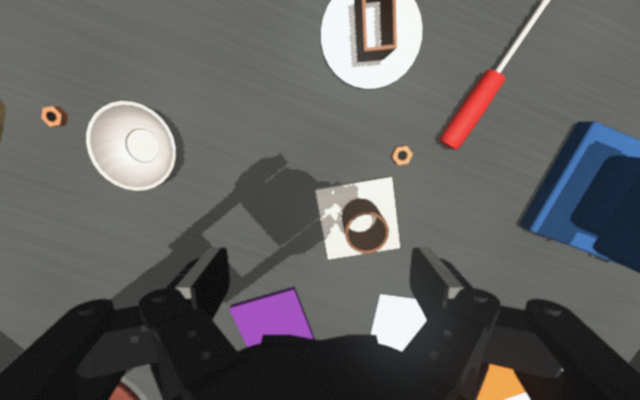

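Wrist view: the square plate is centred at about (358,218) and the pipe's top rim at about (365,230). The round plate with the oblong stub is at (371,40). The purple and orange look-alikes sit at the bottom. I'll isolate the rims from here.

```bash
cat >> h.py <<'E'
def rims(im,c,z=.07,amin=30,show=True):
    h=cv2.cvtColor(im,cv2.COLOR_RGB2HSV).astype(int)
    m=((h[...,0]<16)|(h[...,0]>172))&(h[...,1]>75)&(h[...,2]>70)&(h[...,2]<225)
    m=cv2.morphologyEx(m.astype(np.uint8),cv2.MORPH_CLOSE,np.ones((3,3)))
    out=[]
    for b in cv2.findContours(m,cv2.RETR_EXTERNAL,cv2.CHAIN_APPROX_NONE)[0]:
        u,hl=(hullc(b) if cv2.contourArea(cv2.convexHull(b))>400 else (None,None))
        if u is None or cv2.contourArea(hl)>9000: continue
        xy,wh,a=yaw(c,hl,z)
        S=(im[b[:,0,1],b[:,0,0]]).mean(0)
        if show: print("rim",u.round(1),xy.round(4),np.round(wh),round(a,1),S.round())
        out.append((u,xy,wh,a))
    return out
E
python3 - <<'E'
from h import *
im,c=grab("wrist");rims(im,c)
h=cv2.cvtColor(im,cv2.COLOR_RGB2HSV)
print(h[205:255,364].tolist()[::3]); print(h[40,350:402:2].tolist())
E
```

```text
rim [498.8 381.4] [ 0.3493 -0.5101] [62. 52.] -54.5 [148.  99.  54.]
rim [364.5 227. ] [ 0.4753 -0.2802] [48. 48.] 69.0 [131. 103.  85.]
rim [ 51. 114.] [0.4789 0.0488] [26. 19.] -69.8 [140. 106.  86.]
rim [470.7 106.3] [ 0.6241 -0.328 ] [81. 24.] -9.9 [164.  67.  63.]
rim [376.3  23.3] [ 0.6594 -0.2154] [40. 31.] 25.4 [149. 115.  94.]
[[15, 78, 72], [12, 73, 77], [12, 76, 130], [35, 6, 241], [30, 6, 242], [26, 7, 243], [26, 7, 242], [35, 6, 241], [16, 35, 108], [14, 77, 73], [10, 71, 75], [11, 76, 74], [14, 76, 74], [11, 70, 76], [13, 89, 86], [11, 109, 166], [34, 16, 111]]
[[26, 11, 192], [23, 12, 189], [21, 15, 122], [11, 30, 69], [13, 34, 67], [8, 59, 78], [11, 102, 167], [12, 68, 220], [90, 3, 245], [96, 5, 249], [96, 5, 249], [95, 6, 245], [15, 8, 204], [16, 15, 193], [18, 16, 164], [13, 48, 75], [11, 62, 66], [12, 69, 67], [13, 80, 67], [13, 86, 77], [11, 99, 98], [12, 114, 174], [12, 70, 218], [60, 3, 245], [70, 3, 248], [70, 3, 248]]
```

```bash
sed -i 's/>70)&(h\[...,2\]<225/>100)\&(h[...,2]<228/; s/,1\]>75/,1]>60/' h.py; python3 - <<'E'
from h import *
import pickle
im,c=grab("wrist");r=rims(im,c);pickle.dump((r,c),open("v1.pkl","wb"))
E
```

```text
rim [498.7 381.5] [ 0.3475 -0.5113] [60. 51.] -54.0 [169. 112.  60.]
rim [364.  228.7] [ 0.4729 -0.2818] [47. 46.] 57.6 [152. 121. 101.]
rim [470.6 104.2] [ 0.6247 -0.3289] [79. 24.] -10.0 [171.  66.  62.]
rim [375.   22.3] [ 0.6586 -0.2159] [37. 30.] 23.7 [164. 128. 105.]
```

jog_arm(
  targets=[
    [-0.02, 0.02, 0.03, 0],
    [-0.04, 0.04, 0.06, 0],
    [-0.053, 0.052, 0.08, 0],
    [-0.053, 0.052, 0.08, 0],
  ],
)

```text
time: 1.82
tool_pos: [0.4631, -0.2891, 0.1455]
tool_rot: [-0.003, 0.985, 0.17, -0.004]
contact_force: [-0.0, -0.4, -1.3]
gripper_width: 0.999
```

```bash
python3 - <<'E'
from h import *
import pickle
im,c=look("pics/w2.png");r=rims(im,c);r1,c1=pickle.load(open("v1.pkl","rb"))
for a in r1:
  for b in r:
    p,e=tri(c1,a[0],c,b[0])
    if e<.004: print(a[0].round(),b[0].round(),p.round(4),round(e,4))
print(manip.state()["tool_pos"])
E
```

```text
white [599. 326.] 524.0 [ 0.4282 -0.6192] [52. 25.] 68.9
white [381. 317.] 3879.0 [ 0.3528 -0.4011] [90. 74.] -78.6
white [314. 180.] 9955.5 [ 0.4676 -0.2824] [97. 96.] 30.3
white [20. 87.] 4474.5 [ 0.4605 -0.0172] [104.  42.] 3.6
wood [371.  92.] 450.5 [ 0.5611 -0.301 ] [22. 20.] -65.0
brown [533. 384.] 576.5 [ 0.3773 -0.5212] [63. 22.] 60.8
rim [501.2 384.4] [ 0.3685 -0.5001] [49. 40.] -69.9 [168. 111.  59.]
rim [314.1 193.2] [ 0.4732 -0.2817] [47. 46.] 19.7 [136. 110.  94.]
rim [456.6  36.9] [ 0.605  -0.3338] [56. 22.] -9.7 [172.  62.  59.]
[499. 381.] [457.  37.] [ 0.5196 -0.261   0.3128] 0.0006
[364. 229.] [314. 193.] [ 0.4735 -0.2815  0.0694] 0.0007
[471. 104.] [501. 384.] [ 0.57   -0.2098  0.3441] 0.0008
[ 0.46500102 -0.28861749  0.14815713]
```

View pics/w2.png

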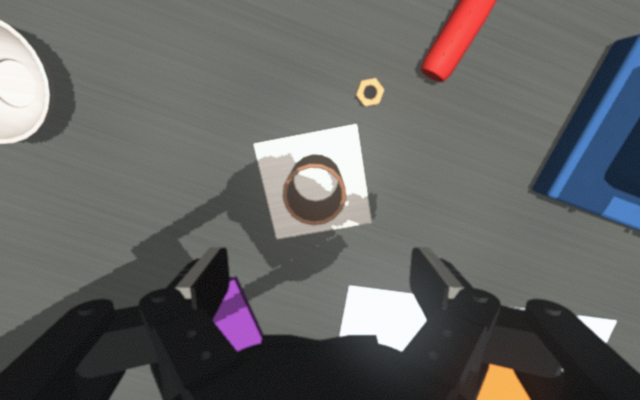

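View: the pipe's rim centre is at (314,193) on the white square plate, and triangulation puts its top at z=0.069. It is the right plate, with the purple and orange ones apart. Next I align over it and descend.

jog_arm(
  targets=[
    [0.008, -0.004, 0.03, 0],
    [0.008, -0.004, 0.065, 0],
    [0.008, -0.004, 0.065, 0],
    [0.008, -0.004, 0.065, 0],
  ],
)

```text
time: 2.2
tool_pos: [0.4734, -0.2806, 0.0858]
tool_rot: [-0.001, 0.985, 0.173, -0.001]
contact_force: [0.7, 0.2, 0.4]
gripper_width: 0.999
```

jog_arm(
  targets=[
    [0, 0, 0.03, 0],
    [0, 0, 0.057, 0],
    [0, 0, 0.057, 0],
    [0, 0, 0.057, 0],
  ],
)

```text
time: 2.53
tool_pos: [0.4747, -0.2815, 0.0307]
tool_rot: [0.0, 0.985, 0.173, 0.0]
contact_force: [-0.6, 0.9, 0.3]
gripper_width: 0.994
```

jog_arm(
  targets=[
    [0, 0, 0, 0],
    [0, 0, 0, 0],
    [0, 0, 0, 0],
    [0, 0, 0, 0],
    [0, 0, 0, 0],
  ],
  fingers=0,
)

```text
time: 2.95
tool_pos: [0.4758, -0.2823, 0.0322]
tool_rot: [0.001, 0.985, 0.173, 0.001]
contact_force: [-1.2, 1.1, 6.1]
gripper_width: 0.55
```

jog_arm(
  targets=[
    [0, 0, 0, 0],
    [0, 0, 0, 0],
    [0, 0, 0, 0],
  ],
)

```text
time: 3.2
tool_pos: [0.4758, -0.2823, 0.0322]
tool_rot: [0.001, 0.985, 0.173, 0.001]
contact_force: [-0.8, 1.3, 6.2]
gripper_width: 0.549
```

jog_arm(
  targets=[
    [0, 0, -0.02, 0],
    [0, 0, -0.05, 0],
    [0, 0, -0.09, 0],
    [0, 0, -0.09, 0],
  ],
)

```text
time: 3.53
tool_pos: [0.4785, -0.2845, 0.1288]
tool_rot: [0.006, 0.985, 0.173, 0.005]
contact_force: [1.1, -1.3, -0.2]
gripper_width: 0.549
```

jog_arm(
  targets=[
    [0.005, -0.019, 0, 0],
    [0.016, -0.058, 0, 0],
    [0.026, -0.097, 0, 0],
    [0.037, -0.136, 0, 0],
    [0.047, -0.175, 0, 0],
  ],
)

```text
time: 3.95
tool_pos: [0.4585, -0.0992, 0.1199]
tool_rot: [0.0, 0.985, 0.173, 0.001]
contact_force: [0.1, 0.8, -1.3]
gripper_width: 0.553
```

jog_arm(
  targets=[
    [0.011, -0.039, 0, 0],
    [0.021, -0.078, 0, 0],
    [0.032, -0.117, 0, 0],
    [0.042, -0.156, 0, 0],
    [0.053, -0.195, 0, 0],
  ],
)

```text
time: 4.37
tool_pos: [0.4418, 0.1026, 0.1201]
tool_rot: [0.0, 0.985, 0.173, 0.001]
contact_force: [1.4, -1.1, -1.3]
gripper_width: 0.551
```

jog_arm(
  targets=[
    [0.01, -0.039, 0, 0],
    [0.019, -0.078, 0, 0],
    [0.028, -0.107, 0, 0],
    [0.028, -0.107, 0, 0],
  ],
)

```text
time: 4.7
tool_pos: [0.4314, 0.2155, 0.1202]
tool_rot: [-0.001, 0.984, 0.176, 0.001]
contact_force: [-0.5, 0.3, -1.4]
gripper_width: 0.554
```

jog_arm(
  targets=[
    [0, 0, 0.03, 0],
    [0, 0, 0.06, 0],
    [0, 0, 0.08, 0],
    [0, 0, 0.085, 0],
    [0, 0, 0.088, 0],
  ],
)

```text
time: 5.12
tool_pos: [0.4315, 0.2105, 0.0321]
tool_rot: [0.0, 0.985, 0.173, -0.002]
contact_force: [-10.3, -2.9, 20.3]
gripper_width: 0.553
```

jog_arm(
  targets=[
    [0, 0, 0, 0],
    [0, 0, 0, 0],
  ],
)

```text
time: 5.28
tool_pos: [0.4329, 0.2108, 0.0324]
tool_rot: [-0.0, 0.985, 0.173, 0.001]
contact_force: [-0.5, 0.1, -2.5]
gripper_width: 0.551
```

```bash
python3 -c "
from h import *
im,c=look('pics/w3.png')
im,c=look('pics/w3.png');rims(im,c)"
```

```text
white [626. 339.] 2408.0 [4.316e-01 3.000e-04] [86. 20.] 35.3
white [324. 194.] 6455.0 [0.4617 0.2164] [95. 44.] -79.0
wood [319. 263.] 612.5 [0.4175 0.2042] [31. 12.] -70.1
wood [319. 209.] 10763.0 [0.453  0.2166] [107.  65.] -70.9
brown [318. 295.] 6932.0 [0.4321 0.2094] [48. 39.] -73.8
white [626. 339.] 2370.5 [4.316e-01 2.000e-04] [86. 20.] 35.3
white [319. 188.] 6248.5 [0.4638 0.2216] [92. 37.] -70.1
wood [319. 263.] 613.5 [0.417  0.2042] [30. 12.] -73.2
wood [319. 209.] 10811.0 [0.4528 0.2168] [108.  65.] -70.9
brown [318. 295.] 6996.5 [0.4321 0.2094] [48. 39.] -73.4
rim [319.3 292.7] [0.4347 0.2105] [46. 39.] -70.1 [116.  83.  60.]
rim [506.9 252.6] [0.4742 0.1494] [19. 14.] 66.5 [155. 122. 102.]
```

View pics/w3.png

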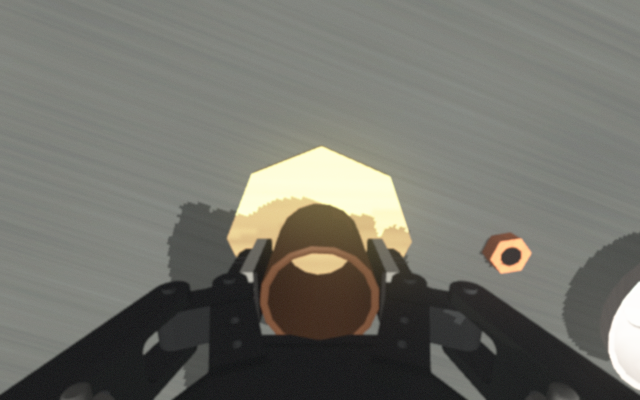

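View: the pipe's rim (319,293) is centred on the offcut, at or very near contact. I release it and go up.

jog_arm(
  targets=[
    [0, 0, 0.001, 0],
    [0, 0, 0.001, 0],
  ],
)

```text
time: 5.55
tool_pos: [0.4329, 0.2109, 0.0322]
tool_rot: [0.0, 0.985, 0.173, 0.0]
contact_force: [-3.7, -1.8, 8.4]
gripper_width: 0.546
```

jog_arm(
  targets=[
    [0, 0, 0, 0],
    [0, 0, 0, 0],
    [0, 0, 0, 0],
    [0, 0, 0, 0],
    [0, 0, 0, 0],
  ],
  fingers=1,
)

```text
time: 5.97
tool_pos: [0.4319, 0.2108, 0.0302]
tool_rot: [-0.0, 0.985, 0.173, -0.0]
contact_force: [-0.5, -0.6, 0.9]
gripper_width: 1.0
```

jog_arm(
  targets=[
    [0, 0, -0.02, 0],
    [0, 0, -0.06, 0],
    [0, 0, -0.1, 0],
    [0, 0, -0.14, 0],
  ],
)

```text
time: 6.3
tool_pos: [0.4312, 0.2106, 0.1712]
tool_rot: [0.0, 0.985, 0.173, -0.001]
contact_force: [0.9, 0.1, -0.3]
gripper_width: 1.002
```

jog_arm(
  targets=[
    [0.025, 0.027, 0, 0],
    [0.052, 0.054, 0, 0],
    [0.078, 0.081, 0, 0],
    [0.104, 0.108, 0, 0],
    [0.13, 0.135, 0, 0],
  ],
)

```text
time: 6.72
tool_pos: [0.6016, 0.1273, 0.1702]
tool_rot: [-0.0, 0.985, 0.173, 0.0]
contact_force: [0.7, 1.1, -0.9]
gripper_width: 0.999
```

jog_arm(
  targets=[
    [0.024, 0.027, 0, 0],
    [0.024, 0.027, 0, 0],
    [0.024, 0.027, 0, 0],
  ],
)

```text
time: 6.97
tool_pos: [0.6328, 0.11, 0.1693]
tool_rot: [-0.0, 0.985, 0.172, -0.001]
contact_force: [-1.0, -0.2, 0.1]
gripper_width: 1.0
```

```bash
python3 - <<'E'
from h import *
import pickle
im,c=look('pics/w4.png');r=rims(im,c);pickle.dump((r,c),open("v2.pkl","wb"));s=manip.state();print(s["tool_pos"])
E
```

```text
white [371. 335.] 716.0 [ 0.4861 -0.0077] [87. 27.] -82.1
white [600. 253.] 3233.5 [ 0.662  -0.1993] [110.  77.] 18.9
white [334. 154.] 1281.5 [0.6676 0.1064] [37. 36.] 88.5
white [338. 146.] 5574.0 [0.6745 0.1068] [126.  66.] -41.5
white [334.  25.] 1531.0 [0.7775 0.1471] [47. 27.] -0.2
white [112.  81.] 4038.0 [0.6517 0.3259] [178.  38.] -9.4
wood [484.  59.] 4365.0 [ 7.961e-01 -7.000e-04] [264.  15.] 89.9
brown [619. 262.] 2599.5 [ 0.663  -0.1589] [84. 39.] 35.4
rim [336.8 161.2] [0.6688 0.107 ] [45. 45.] -1.1 [170. 138. 116.]
rim [479.3  72.1] [0.7669 0.0263] [211.   9.] 89.9 [165. 129.  92.]
[0.63182692 0.1107887  0.16946305]
```

View pics/w4.png

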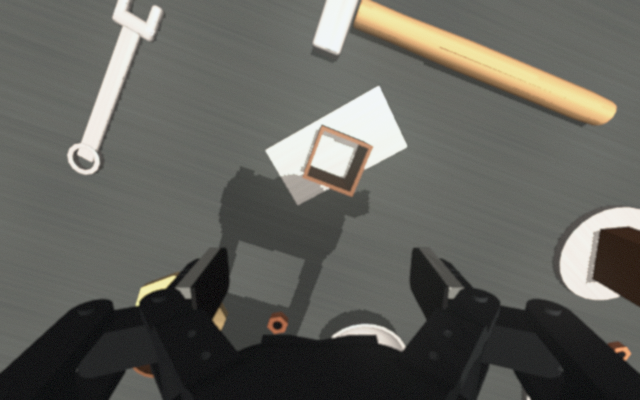

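View: the square stub's rim is at (337,161) on the oblong plate. The stub's yaw is about −1° and the plate's −41.5°.

jog_arm(
  targets=[
    [0.015, 0.008, 0.02, 7],
    [0.0335, 0.016, 0.05, 14],
    [0.0335, 0.016, 0.069, 21],
    [0.0335, 0.016, 0.069, 21],
    [0.0335, 0.016, 0.069, 21],
  ],
)

```text
time: 7.43
tool_pos: [0.6668, 0.1083, 0.0999]
tool_rot: [0.0, 1.0, -0.007, -0.002]
contact_force: [0.5, -0.6, 0.2]
gripper_width: 1.001
```

```bash
python3 - <<'E'
from h import *
import pickle
im,c=look('pics/w5.png');r=rims(im,c);s=manip.state();print(s["tool_pos"],s["tool_rot"])
r1,c1=pickle.load(open("v2.pkl","rb"))
print(tri(c1,r1[0][0],c,r[0][0]))
E
```

```text
white [320. 212.] 1061.5 [0.6611 0.1073] [37. 21.] 89.1
white [ 50. 207.] 4658.5 [0.6524 0.3259] [178.  38.] -10.1
white [324. 184.] 7094.0 [0.6751 0.1063] [124.  66.] -41.5
white [257.  45.] 3501.5 [0.7819 0.1491] [59. 27.] -0.1
wood [461.  23.] 7927.0 [0.7953 0.0091] [247.  16.] 89.7
brown [320. 231.] 2669.5 [0.6675 0.107 ] [44. 41.] 89.1
rim [319.9 226.9] [0.6693 0.107 ] [45. 44.] -0.9 [119.  92.  76.]
rim [446.4  42.8] [0.7699 0.0335] [186.   7.] 88.8 [166. 130.  93.]
rim [464.9   7.8] [0.7865 0.0348] [179.   2.] -89.8 [194. 154. 113.]
[0.66816396 0.10825117 0.10200875] [-7.35195260e-05  9.99972582e-01 -7.40459289e-03 -2.91254053e-05]
(array([0.66914596, 0.10710955, 0.06658515]), np.float64(0.0002182331408749699))
```

jog_arm(
  targets=[
    [0.001, 0.001, 0.03, 0],
    [0.001, 0.001, 0.06, 0],
    [0.001, 0.001, 0.071, 0],
    [0.001, 0.001, 0.071, 0],
  ],
)

```text
time: 7.82
tool_pos: [0.6675, 0.1067, 0.0283]
tool_rot: [0.0, 1.0, -0.008, -0.002]
contact_force: [-0.9, 0.0, -0.4]
gripper_width: 1.002
```

jog_arm(
  targets=[
    [0, 0, 0, 0],
    [0, 0, 0, 0],
    [0, 0, 0, 0],
    [0, 0, 0, 0],
    [0, 0, 0, 0],
  ],
  fingers=0,
)

```text
time: 8.23
tool_pos: [0.6718, 0.1066, 0.0332]
tool_rot: [-0.0, 1.0, -0.009, 0.002]
contact_force: [-0.9, -0.1, 6.9]
gripper_width: 0.503
```

jog_arm(
  targets=[
    [0, 0, 0, 0],
    [0, 0, 0, 0],
    [0, 0, 0, 0],
  ],
)

```text
time: 8.48
tool_pos: [0.6718, 0.1066, 0.0332]
tool_rot: [-0.0, 1.0, -0.009, 0.002]
contact_force: [-0.8, -0.9, 6.6]
gripper_width: 0.508
```

jog_arm(
  targets=[
    [0, 0, -0.02, 0],
    [0, 0, -0.05, 0],
    [0, 0, -0.09, 0],
    [0, 0, -0.09, 0],
  ],
)

```text
time: 8.82
tool_pos: [0.6747, 0.1067, 0.1298]
tool_rot: [-0.0, 1.0, -0.009, 0.007]
contact_force: [2.2, 0.4, 0.1]
gripper_width: 0.508
```

jog_arm(
  targets=[
    [-0.012, 0.024, 0, 0],
    [-0.028, 0.057, 0, 0],
    [-0.046, 0.092, 0, 0],
    [-0.064, 0.128, 0, 0],
    [-0.082, 0.164, 0, 0],
  ],
)

```text
time: 9.23
tool_pos: [0.5835, -0.0571, 0.1198]
tool_rot: [0.0, 1.0, -0.009, -0.0]
contact_force: [0.8, -0.8, -3.3]
gripper_width: 0.505
```

jog_arm(
  targets=[
    [-0.018, 0.036, 0, 0],
    [-0.036, 0.072, 0, 0],
    [-0.054, 0.108, 0, 0],
    [-0.07, 0.142, 0, 0],
    [-0.083, 0.166, 0, 0],
  ],
)

```text
time: 9.65
tool_pos: [0.497, -0.2228, 0.1201]
tool_rot: [0.0, 1.0, -0.01, -0.0]
contact_force: [0.3, -0.3, -3.1]
gripper_width: 0.504
```

jog_arm(
  targets=[
    [-0.014, 0.03, 0, -6.2],
    [-0.03, 0.062, 0, -12.4],
    [-0.03, 0.062, 0, -18.6],
    [-0.03, 0.062, 0, -24.8],
    [-0.03, 0.062, 0, -31],
  ],
)

```text
time: 10.07
tool_pos: [0.4668, -0.2825, 0.1199]
tool_rot: [-0.0, 0.966, 0.26, -0.0]
contact_force: [-0.4, 0.0, -3.0]
gripper_width: 0.506
```

jog_arm(
  targets=[
    [0, 0, 0.02, 0],
    [0, 0, 0.045, 0],
    [0, 0, 0.045, 0],
    [0, 0, 0.045, 0],
  ],
)

```text
time: 10.4
tool_pos: [0.4661, -0.2807, 0.0734]
tool_rot: [-0.002, 0.966, 0.258, -0.001]
contact_force: [0.5, -0.5, -1.7]
gripper_width: 0.505
```

```bash
python3 - <<'E'
from h import *
im,c=look('pics/w6.png');r=rims(im,c,.11);s=manip.state();print(s["tool_pos"],s["tool_rot"])
E
```

```text
white [456. 384.] 602.5 [ 0.3953 -0.4561] [58. 14.] 80.1
white [320. 263.] 891.0 [ 0.4333 -0.3004] [47. 12.] -60.0
white [329. 190.] 10755.5 [ 0.4865 -0.2783] [111.  85.] -62.9
wood [418. 109.] 848.0 [ 0.5609 -0.3007] [23. 20.] 60.5
brown [317. 281.] 9656.5 [ 0.4517 -0.2898] [76. 62.] 29.9
brown [525.  69.] 492.0 [ 0.5934 -0.3136] [50. 17.] 11.0
rim [409.6 106.3] [ 0.5432 -0.2721] [13.  6.] 2.1 [170. 137. 110.]
rim [552.9  52.4] [ 0.5807 -0.3028] [46. 15.] -9.9 [173.  78.  74.]
[ 0.46730068 -0.28155642  0.07512662] [-4.99927298e-04  9.66074032e-01  2.58264578e-01 -3.49893995e-04]
```

View pics/w6.png

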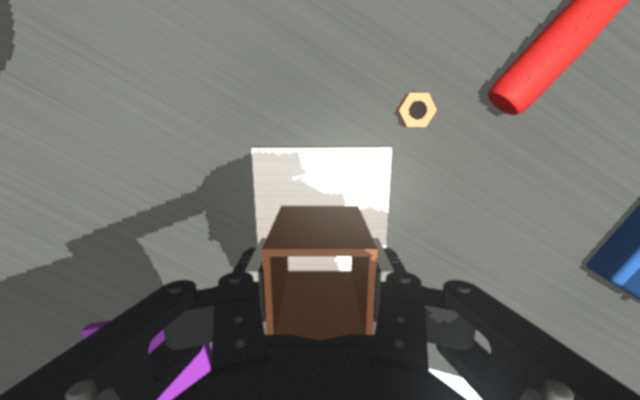

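View: the tube is square to the plate (plate edges about 252 to 390, tube 265 to 377). I lower it gently.

jog_arm(
  targets=[
    [0, 0, 0.02, 0],
    [0, 0, 0.032, 0],
    [0, 0, 0.037, 0],
    [0, 0, 0.04, 0],
    [0, 0, 0.042, 0],
  ],
)

```text
time: 10.87
tool_pos: [0.4677, -0.2819, 0.0334]
tool_rot: [0.0, 0.966, 0.258, 0.0]
contact_force: [0.4, 0.4, -3.0]
gripper_width: 0.509
```

jog_arm(
  targets=[
    [0, 0, 0.001, 0],
    [0, 0, 0.001, 0],
    [0, 0, 0.001, 0],
  ],
)

```text
time: 11.12
tool_pos: [0.4682, -0.2823, 0.0333]
tool_rot: [0.001, 0.966, 0.258, 0.0]
contact_force: [-0.5, 0.9, 0.6]
gripper_width: 0.512
```

jog_arm(
  targets=[
    [0, 0, 0, 0],
    [0, 0, 0, 0],
    [0, 0, 0, 0],
    [0, 0, 0, 0],
    [0, 0, 0, 0],
  ],
  fingers=1,
)

```text
time: 11.53
tool_pos: [0.4678, -0.282, 0.0325]
tool_rot: [0.0, 0.966, 0.258, 0.0]
contact_force: [-0.2, -0.2, -0.7]
gripper_width: 1.0
```

jog_arm(
  targets=[
    [0, 0, -0.02, 0],
    [0, 0, -0.06, 0],
    [0, 0, -0.1, 0],
    [0, 0, -0.14, 0],
  ],
)

```text
time: 11.87
tool_pos: [0.4671, -0.2814, 0.1734]
tool_rot: [-0.001, 0.966, 0.258, -0.0]
contact_force: [0.7, -0.5, -0.0]
gripper_width: 1.003
```

jog_arm(
  targets=[
    [0.03, 0.003, 0, 0],
    [0.07, 0.008, 0, 0],
    [0.11, 0.012, 0, 0],
    [0.15, 0.016, 0, 0],
    [0.165, 0.018, 0, 0],
  ],
)

```text
time: 12.28
tool_pos: [0.6231, -0.2128, 0.1725]
tool_rot: [-0.0, 0.966, 0.26, 0.001]
contact_force: [-1.4, -0.2, -0.3]
gripper_width: 1.002
```

jog_arm(
  targets=[
    [0, 0, 0, 0],
    [0, 0, 0, 0],
  ],
)

```text
time: 12.45
tool_pos: [0.6198, -0.2147, 0.1718]
tool_rot: [-0.0, 0.966, 0.259, -0.001]
contact_force: [-0.0, -0.1, -1.2]
gripper_width: 1.002
```

```bash
python3 - <<'E'
from h import *
import pickle
im,c=look('pics/w7.png');r=rims(im,c);pickle.dump((r,c),open("v2.pkl","wb"));s=manip.state();print(s["tool_pos"],s["tool_rot"])
E
```

```text
white [304. 311.] 2867.0 [ 0.4796 -0.2754] [96. 68.] -60.0
white [ 56. 218.] 7475.0 [0.4484 0.0079] [107. 106.] -60.0
white [504. 171.] 507.5 [ 0.7237 -0.37  ] [90.  8.] -9.5
white [343. 141.] 9741.5 [ 0.6684 -0.2148] [111. 109.] -42.7
brown [303. 325.] 934.0 [ 0.5067 -0.2625] [37. 31.] -60.0
rim [446.6 229.1] [ 0.6516 -0.3226] [56. 23.] -9.1 [128.  73.  69.]
rim [345.7 144.7] [ 0.6696 -0.211 ] [59. 30.] 25.3 [193. 156. 132.]
[ 0.6190598  -0.21519559  0.17187419] [-1.47865569e-04  9.66051420e-01  2.58349206e-01 -5.65319635e-04]
```

View pics/w7.png

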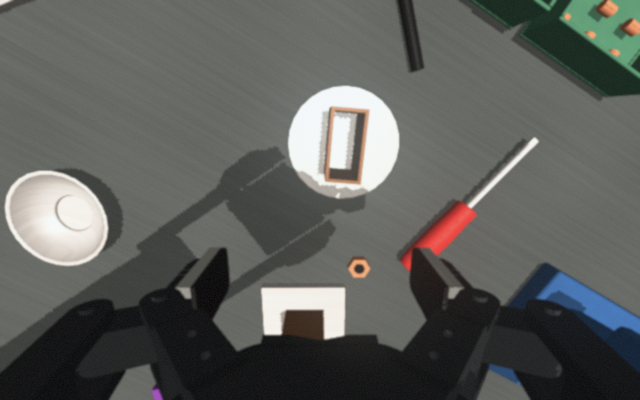

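View: the oblong stub's rim is at (346,145) on the round plate, with its long axis at 25°. The screwdriver is clear of the jaws.

jog_arm(
  targets=[
    [0.025, 0.01, 0.02, 3],
    [0.046, 0.022, 0.05, 4.7],
    [0.046, 0.022, 0.072, 4.7],
    [0.046, 0.022, 0.072, 4.7],
    [0.046, 0.022, 0.072, 4.7],
  ],
)

```text
time: 12.92
tool_pos: [0.6681, -0.2116, 0.0984]
tool_rot: [-0.001, 0.976, 0.218, -0.002]
contact_force: [0.0, -0.8, 0.0]
gripper_width: 0.997
```

```bash
python3 - <<'E'
from h import *
import pickle
im,c=grab("wrist");r=rims(im,c);s=manip.state();print(s["tool_pos"],s["tool_rot"])
r1,c1=pickle.load(open("v2.pkl","rb"))
for a in r1:
  for b in r: print(a[0].round(),b[0].round(),tri(c1,a[0],c,b[0]))
E
```

```text
rim [479.3 277. ] [ 0.6838 -0.316 ] [22. 15.] 77.1 [139.  74.  71.]
rim [318.8 227.2] [ 0.6703 -0.2112] [61. 30.] 25.2 [149. 120. 102.]
[ 0.66943098 -0.21204329  0.10078776] [-6.52028814e-05  9.75996163e-01  2.17787552e-01 -2.60751894e-04]
[447. 229.] [479. 277.] (array([ 0.6479771 , -0.39547955, -0.04356432]), np.float64(0.019079249591817074))
[447. 229.] [319. 227.] (array([ 0.69957636, -0.20075449,  0.24406713]), np.float64(0.06673710660306005))
[346. 145.] [479. 277.] (array([ 0.69781312, -0.20288881,  0.20599609]), np.float64(0.04836498101475858))
[346. 145.] [319. 227.] (array([ 0.67076613, -0.21085509,  0.06730825]), np.float64(2.3461502262397906e-05))
```

jog_arm(
  targets=[
    [0.001, 0, 0.03, 0],
    [0.001, 0, 0.06, 0],
    [0.001, 0, 0.071, 0],
    [0.001, 0, 0.071, 0],
  ],
)

```text
time: 13.3
tool_pos: [0.669, -0.2105, 0.0273]
tool_rot: [-0.001, 0.976, 0.218, -0.002]
contact_force: [0.1, 0.7, -0.4]
gripper_width: 1.001
```

jog_arm(
  targets=[
    [0, 0, 0, 0],
    [0, 0, 0, 0],
    [0, 0, 0, 0],
    [0, 0, 0, 0],
    [0, 0, 0, 0],
  ],
  fingers=0,
)

```text
time: 13.72
tool_pos: [0.6725, -0.2112, 0.0315]
tool_rot: [0.001, 0.976, 0.218, 0.001]
contact_force: [0.9, -1.3, -1.0]
gripper_width: 0.347
```

jog_arm(
  targets=[
    [0, 0, 0, 0],
    [0, 0, 0, 0],
    [0, 0, 0, 0],
    [0, 0, 0, 0],
    [0, 0, 0, 0],
  ],
)

```text
time: 14.13
tool_pos: [0.6726, -0.2112, 0.0314]
tool_rot: [0.001, 0.976, 0.218, 0.001]
contact_force: [-0.6, -0.3, 6.1]
gripper_width: 0.346
```

jog_arm(
  targets=[
    [0, 0, -0.02, 0],
    [0, 0, -0.05, 0],
    [0, 0, -0.09, 0],
    [0, 0, -0.09, 0],
  ],
)

```text
time: 14.47
tool_pos: [0.6757, -0.2126, 0.1285]
tool_rot: [0.004, 0.976, 0.218, 0.006]
contact_force: [3.3, -1.5, 1.3]
gripper_width: 0.343
```

jog_arm(
  targets=[
    [0.008, -0.017, 0, 6.7],
    [0.022, -0.046, 0, 13.4],
    [0.038, -0.078, 0, 20.1],
    [0.054, -0.11, 0, 26.8],
    [0.068, -0.139, 0, 33.5],
  ],
)

```text
time: 14.88
tool_pos: [0.673, -0.0543, 0.1182]
tool_rot: [-0.0, 0.997, -0.075, -0.001]
contact_force: [0.6, -0.1, -2.0]
gripper_width: 0.346
```

jog_arm(
  targets=[
    [0, 0, 0, 0],
    [0, 0, 0, 0],
  ],
)

```text
time: 15.05
tool_pos: [0.6731, -0.0543, 0.1183]
tool_rot: [0.0, 0.998, -0.07, -0.001]
contact_force: [0.1, -0.4, -2.5]
gripper_width: 0.341
```

jog_arm(
  targets=[
    [-0.004, -0.03, 0, 6.7],
    [-0.009, -0.066, 0, 13.4],
    [-0.014, -0.102, 0, 20.1],
    [-0.018, -0.136, 0, 26.8],
    [-0.0215, -0.16, 0, 33.2],
  ],
)

```text
time: 15.47
tool_pos: [0.6753, 0.1066, 0.1188]
tool_rot: [-0.0, 0.934, -0.356, -0.0]
contact_force: [-0.4, 0.5, -2.6]
gripper_width: 0.342
```

jog_arm(
  targets=[
    [0, 0, 0.02, 0],
    [0, 0, 0.045, 0],
    [0, 0, 0.045, 0],
    [0, 0, 0.045, 0],
  ],
)

```text
time: 15.8
tool_pos: [0.6736, 0.1041, 0.0716]
tool_rot: [0.001, 0.935, -0.354, -0.002]
contact_force: [-0.1, -0.4, -2.3]
gripper_width: 0.345
```

```bash
python3 - <<'E'
from h import *
im,c=look('pics/w8.png');r=rims(im,c,.111);s=manip.state();print(s["tool_pos"],s["tool_rot"],np.degrees(2*np.arctan2(s["tool_rot"][2],s["tool_rot"][1])))
E
```

```text
white [ 77. 332.] 741.0 [0.7287 0.3114] [39. 23.] 80.2
white [606. 331.] 6323.0 [0.444  0.0074] [110.  65.] -25.7
white [319. 260.] 1609.5 [0.6478 0.1269] [36. 28.] -41.7
white [314. 178.] 6949.5 [0.6914 0.0919] [81. 65.] -41.5
white [133. 122.] 5913.5 [0.8007 0.1527] [95. 29.] -2.0
wood [212.  54.] 3475.5 [0.796  0.0839] [105.  14.] 89.9
brown [319. 277.] 6063.5 [0.6607 0.1156] [73. 43.] -41.6
rim [318.7 279.8] [0.6789 0.0998] [44. 30.] -41.4 [107.  77.  59.]
rim [177.6  70.7] [0.7654 0.0807] [35.  2.] -87.1 [190. 152. 113.]
rim [229.8  65.7] [0.7545 0.0692] [59.  6.] 87.2 [160. 126.  91.]
[0.67513878 0.10416578 0.0737545 ] [ 3.96095176e-04  9.35079481e-01 -3.54437316e-01 -6.29003671e-04] -41.51793747897251
```

View pics/w8.png

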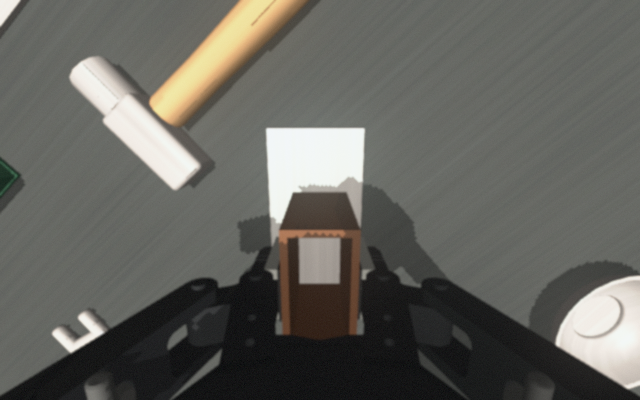

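View: the tube is parallel to the plate, which lies about 2 to 3 mm to the image left (plate centre column 315, tube 319). I correct for that while lowering.

jog_arm(
  targets=[
    [-0.001, -0.002, 0.02, 0],
    [-0.001, -0.002, 0.032, 0],
    [-0.001, -0.002, 0.037, 0],
    [-0.001, -0.002, 0.04, 0],
    [-0.001, -0.002, 0.042, 0],
  ],
)

```text
time: 16.27
tool_pos: [0.676, 0.1071, 0.0324]
tool_rot: [0.0, 0.935, -0.354, 0.0]
contact_force: [1.0, 0.3, -1.8]
gripper_width: 0.345
```

jog_arm(
  targets=[
    [0, 0, 0.001, 0],
    [0, 0, 0.001, 0],
    [0, 0, 0.001, 0],
  ],
)

```text
time: 16.52
tool_pos: [0.6764, 0.1075, 0.0321]
tool_rot: [-0.0, 0.935, -0.354, 0.001]
contact_force: [0.4, -0.4, -2.8]
gripper_width: 0.343
```

jog_arm(
  targets=[
    [0, 0, 0.001, 0],
    [0, 0, 0.0015, 0],
    [0, 0, 0.0015, 0],
  ],
)

```text
time: 16.77
tool_pos: [0.6767, 0.1076, 0.0314]
tool_rot: [-0.0, 0.935, -0.354, 0.001]
contact_force: [-2.1, 0.6, 5.0]
gripper_width: 0.347
```

jog_arm(
  targets=[
    [0, 0, 0, 0],
    [0, 0, 0, 0],
    [0, 0, 0, 0],
    [0, 0, 0, 0],
    [0, 0, 0, 0],
  ],
  fingers=1,
)

```text
time: 17.18
tool_pos: [0.6758, 0.1075, 0.0296]
tool_rot: [0.0, 0.935, -0.354, -0.0]
contact_force: [0.1, 0.2, -0.1]
gripper_width: 0.995
```

jog_arm(
  targets=[
    [0, 0, -0.02, 0],
    [0, 0, -0.06, 0],
    [0, 0, -0.1, 0],
    [0, 0, -0.14, 0],
    [0, 0, -0.14, 0],
  ],
)

```text
time: 17.6
tool_pos: [0.6813, 0.1078, 0.1816]
tool_rot: [-0.004, 0.935, -0.354, 0.008]
contact_force: [1.2, 0.6, 1.6]
gripper_width: 0.999
```

```bash
python3 - <<'E'
from h import *
im,c=look('pics/w9.png');r=rims(im,c,.07);s=manip.state();print(s["tool_pos"],s["tool_rot"])
E
```

```text
white [162. 272.] 489.0 [0.7255 0.3132] [39. 31.] 79.6
white [537. 269.] 5836.0 [ 0.4487 -0.0119] [107.  98.] 58.1
white [326. 185.] 6778.0 [0.6755 0.1059] [124.  66.] -41.5
white [214. 127.] 2290.5 [0.7985 0.1504] [93. 28.] -0.9
white [594.  12.] 2001.0 [ 0.6378 -0.1845] [84. 24.] 48.2
white [138.  30.] 3213.0 [0.9102 0.1309] [94. 36.] 89.9
wood [292.  58.] 2482.5 [0.7939 0.0496] [169.  15.] -89.8
brown [325. 207.] 591.0 [0.6744 0.1099] [56. 29.] -41.8
rim [324.6 203.7] [0.6758 0.1082] [60. 29.] -42.0 [142. 116.  99.]
rim [302.5  65.1] [0.7722 0.0487] [145.   6.] 89.0 [165. 130.  94.]
[0.67979693 0.10773168 0.17763428] [-0.00257182  0.93521688 -0.35401764  0.00585579]
```

The oblong stub stands 2 mm from its plate centre, with 0.5° of yaw error. Now the pipe.

jog_arm(
  targets=[
    [-0.02, 0.007, 0, 0],
    [-0.057, 0.019, 0, 0],
    [-0.095, 0.032, 0, 0],
    [-0.132, 0.044, 0, 0],
    [-0.17, 0.057, 0, 0],
  ],
)

```text
time: 18.07
tool_pos: [0.5086, 0.1776, 0.1682]
tool_rot: [0.0, 0.935, -0.354, -0.001]
contact_force: [-0.1, 0.4, 0.4]
gripper_width: 1.001
```

jog_arm(
  targets=[
    [-0.038, 0.013, 0, 0],
    [-0.07, 0.023, 0.02, 0],
    [-0.079, 0.026, 0.06, 0],
    [-0.079, 0.026, 0.07, 0],
    [-0.079, 0.026, 0.07, 0],
  ],
)

```text
time: 18.48
tool_pos: [0.4308, 0.2092, 0.0952]
tool_rot: [0.003, 0.935, -0.354, -0.003]
contact_force: [0.1, -0.9, 0.2]
gripper_width: 0.997
```

```bash
python3 - <<'E'
from h import *
im,c=grab("wrist");im,c=look('pics/w10.png');r=rims(im,c,.07);s=manip.state();print(s["tool_pos"],s["tool_rot"])
E
```

```text
white [355. 168.] 876.5 [0.436  0.1648] [41. 23.] 32.8
white [290. 176.] 2499.0 [0.4669 0.2108] [72. 32.] -84.2
white [ 44. 148.] 3138.0 [0.6086 0.3371] [93. 33.] -5.5
white [547.  16.] 3750.0 [0.4294 0.0067] [91. 24.] 48.6
wood [322. 219.] 871.0 [0.4237 0.2142] [37. 24.] 71.0
wood [320. 202.] 7233.5 [0.432  0.2096] [101. 101.] 86.0
wood [409.  80.] 661.5 [0.4609 0.0993] [22. 20.] 57.6
brown [324. 246.] 541.5 [0.424  0.2136] [45. 31.] 57.3
rim [322.2 235.9] [0.4306 0.2095] [47. 46.] -39.5 [131. 101.  74.]
rim [408.5  80.1] [0.4668 0.1166] [18. 17.] 2.1 [181. 145. 115.]
[0.4352123  0.20986656 0.10003362] [ 2.11690919e-04  9.35101781e-01 -3.54379186e-01 -8.32476547e-05]
```

jog_arm(
  targets=[
    [-0.003, 0.003, 0.03, 0],
    [-0.003, 0.003, 0.06, 0],
    [-0.003, 0.003, 0.07, 0],
    [-0.003, 0.003, 0.07, 0],
  ],
)

```text
time: 18.92
tool_pos: [0.4298, 0.2091, 0.0284]
tool_rot: [0.001, 0.935, -0.355, -0.002]
contact_force: [0.2, -0.8, 0.7]
gripper_width: 0.994
```

jog_arm(
  targets=[
    [0, 0, 0, 0],
    [0, 0, 0, 0],
    [0, 0, 0, 0],
    [0, 0, 0, 0],
    [0, 0, 0, 0],
  ],
  fingers=0,
)

```text
time: 19.33
tool_pos: [0.4322, 0.2104, 0.0322]
tool_rot: [-0.001, 0.935, -0.354, 0.002]
contact_force: [0.7, -0.7, 6.0]
gripper_width: 0.535
```

jog_arm(
  targets=[
    [0, 0, 0, 0],
    [0, 0, 0, 0],
    [0, 0, 0, 0],
  ],
)

```text
time: 19.58
tool_pos: [0.4321, 0.2104, 0.0322]
tool_rot: [-0.001, 0.935, -0.354, 0.002]
contact_force: [0.8, -1.5, 6.1]
gripper_width: 0.535
```

jog_arm(
  targets=[
    [0, 0, -0.02, 0],
    [0, 0, -0.05, 0],
    [0, 0, -0.09, 0],
    [0, 0, -0.09, 0],
    [0, 0, -0.09, 0],
  ],
)

```text
time: 20.0
tool_pos: [0.4322, 0.2107, 0.1232]
tool_rot: [-0.002, 0.935, -0.354, 0.003]
contact_force: [-0.9, 0.3, -2.9]
gripper_width: 0.54
```

jog_arm(
  targets=[
    [0.02, 0.007, 0, 0],
    [0.057, 0.02, 0, 0],
    [0.095, 0.033, 0, 0],
    [0.132, 0.046, 0, 0],
    [0.17, 0.06, 0, 0],
  ],
)

```text
time: 20.42
tool_pos: [0.5169, 0.0511, 0.1178]
tool_rot: [0.0, 0.935, -0.354, -0.002]
contact_force: [1.1, -1.0, -1.1]
gripper_width: 0.537
```

jog_arm(
  targets=[
    [0.038, 0.013, 0, 0],
    [0.076, 0.027, 0, 0],
    [0.114, 0.04, 0, 0],
    [0.152, 0.053, 0, 0],
    [0.19, 0.067, 0, 0],
  ],
)

```text
time: 20.83
tool_pos: [0.6151, -0.125, 0.1172]
tool_rot: [-0.0, 0.935, -0.354, -0.002]
contact_force: [1.1, 0.7, -1.2]
gripper_width: 0.539
```

jog_arm(
  targets=[
    [0.035, 0.012, 0, 0],
    [0.07, 0.024, 0, 0],
    [0.099, 0.034, 0, 0],
    [0.099, 0.034, 0.02, 0],
    [0.099, 0.034, 0.045, 0],
  ],
)

```text
time: 21.25
tool_pos: [0.669, -0.2172, 0.0751]
tool_rot: [0.0, 0.935, -0.355, 0.002]
contact_force: [0.2, 0.3, -1.6]
gripper_width: 0.538
```

jog_arm(
  targets=[
    [0, 0, 0, 0],
    [0, 0, 0, 0],
  ],
)

```text
time: 21.42
tool_pos: [0.6646, -0.2134, 0.0703]
tool_rot: [-0.0, 0.935, -0.354, -0.004]
contact_force: [0.4, 0.3, -0.8]
gripper_width: 0.541
```

```bash
python3 - <<'E'
from h import *
im,c=look('pics/w11.png');r=rims(im,c,.112);s=manip.state();print(s["tool_pos"],s["tool_rot"])
print(proj(c,[.6684,-.2148,.01]))
E
```

```text
white [566. 305.] 3926.0 [ 0.4821 -0.3074] [96. 38.] 30.2
white [319. 259.] 741.0 [ 0.6393 -0.1912] [39. 17.] 42.8
white [317. 193.] 11357.5 [ 0.6801 -0.2248] [109.  80.] 49.9
white [477.  24.] 514.0 [ 0.6927 -0.3646] [33.  6.] -9.8
wood [ 37. 216.] 2225.0 [ 0.7973 -0.0593] [101.  15.] -89.7
brown [593. 348.] 2859.5 [ 0.515  -0.2928] [91. 17.] 12.9
brown [319. 287.] 9961.0 [ 0.6488 -0.1993] [64. 62.] 50.2
brown [497. 112.] 856.5 [ 0.6583 -0.3182] [66.  8.] -13.8
rim [318.7 289.9] [ 0.669  -0.2172] [43. 38.] 48.4 [105.  75.  56.]
rim [503.5 241.1] [ 0.6393 -0.28  ] [13. 12.] -51.5 [136. 104.  85.]
rim [ 43.6 218.1] [ 0.7546 -0.1578] [63. 14.] 89.7 [167. 131.  94.]
rim [517.  113.3] [ 0.6729 -0.3064] [49. 14.] -10.3 [125.  65.  61.]
[ 0.66611993 -0.21387862  0.07284778] [-1.34822489e-04  9.35263936e-01 -3.53945735e-01 -1.94117141e-03]
[316.85618775 211.45755708]
```

View pics/w11.png

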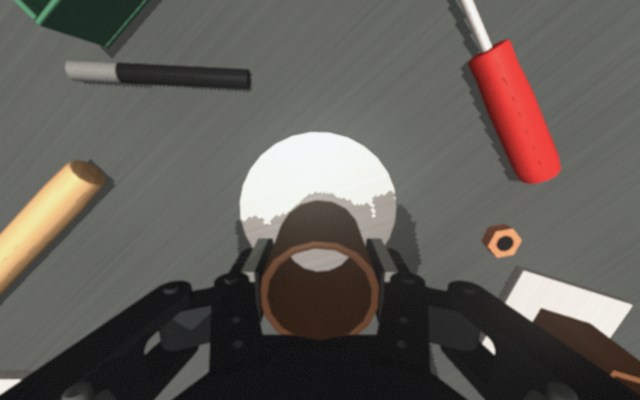

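View: the pipe (319,290) is over the round plate (centre projected at 317,211), laterally centred, with the screwdriver clear. I lower it.

jog_arm(
  targets=[
    [0, 0, 0.02, 0],
    [0, 0, 0.032, 0],
    [0, 0, 0.037, 0],
    [0, 0, 0.04, 0],
    [0, 0, 0.042, 0],
  ],
)

```text
time: 21.88
tool_pos: [0.6675, -0.2145, 0.0329]
tool_rot: [0.0, 0.935, -0.354, -0.0]
contact_force: [-1.4, -0.7, -1.6]
gripper_width: 0.536
```

jog_arm(
  targets=[
    [0, 0, 0.001, 0],
    [0, 0, 0.001, 0],
    [0, 0, 0.001, 0],
  ],
)

```text
time: 22.13
tool_pos: [0.6679, -0.2149, 0.0326]
tool_rot: [0.0, 0.935, -0.354, 0.001]
contact_force: [-0.1, 0.3, -1.6]
gripper_width: 0.543
```

jog_arm(
  targets=[
    [0, 0, 0.001, 0],
    [0, 0, 0.001, 0],
    [0, 0, 0.001, 0],
  ],
)

```text
time: 22.38
tool_pos: [0.6681, -0.215, 0.0322]
tool_rot: [0.0, 0.935, -0.354, 0.001]
contact_force: [-2.0, 0.3, 4.8]
gripper_width: 0.54
```

jog_arm(
  targets=[
    [0, 0, 0, 0],
    [0, 0, 0, 0],
    [0, 0, 0, 0],
    [0, 0, 0, 0],
    [0, 0, 0, 0],
  ],
  fingers=1,
)

```text
time: 22.8
tool_pos: [0.6673, -0.2146, 0.0305]
tool_rot: [-0.0, 0.935, -0.354, -0.0]
contact_force: [-1.0, 0.5, 0.0]
gripper_width: 1.004
```

jog_arm(
  targets=[
    [0, 0, -0.02, 0],
    [0, 0, -0.06, 0],
    [0, 0, -0.1, 0],
    [0, 0, -0.14, 0],
    [0, 0, -0.14, 0],
  ],
)

```text
time: 23.22
tool_pos: [0.6724, -0.2167, 0.1828]
tool_rot: [0.0, 0.935, -0.354, 0.009]
contact_force: [0.4, 0.3, 2.1]
gripper_width: 1.0
```

jog_arm(
  targets=[
    [-0.03, 0, -0.01, 0],
    [-0.07, 0, -0.02, 0],
    [-0.09, 0, -0.03, 0],
    [-0.09, 0, -0.03, 0],
    [-0.09, 0, -0.03, 0],
  ],
)

```text
time: 23.63
tool_pos: [0.6001, -0.1547, 0.2017]
tool_rot: [0.0, 0.935, -0.354, 0.001]
contact_force: [-0.3, 0.1, 0.4]
gripper_width: 1.002
```

```bash
python3 - <<'E'
from h import *
im,c=look('pics/w12.png');r=rims(im,c,.07)
grab("side","pics/side2.png");grab("top","pics/top2.png")
E
```

```text
white [297. 325.] 1232.0 [ 0.4798 -0.0095] [82. 43.] 42.1
white [119. 261.] 2139.5 [0.6808 0.1017] [108.  66.] -41.4
white [ 18. 241.] 861.5 [0.786 0.163] [58. 27.] -0.0
white [616. 208.] 4233.5 [ 0.3466 -0.3746] [156.  74.] -26.0
white [481. 192.] 4176.0 [ 0.4674 -0.2821] [96. 96.] 30.2
white [320.  93.] 9133.5 [ 0.6682 -0.2152] [110. 109.] -38.8
white [26. 33.] 3025.0 [ 0.9086 -0.0307] [126.  34.] 89.9
wood [ 91. 141.] 2267.5 [0.7979 0.0149] [263.  12.] 89.8
brown [ 97. 285.] 2702.0 [0.6805 0.0786] [73. 62.] 51.2
brown [504. 203.] 2864.0 [ 0.4786 -0.2769] [75. 44.] 30.4
rim [ 75.9 291.3] [0.6845 0.102 ] [37. 31.] -41.0 [117.  80.  58.]
rim [516.4 208. ] [ 0.4659 -0.2845] [45. 45.] 29.8 [135. 105.  87.]
rim [446.3 118.7] [ 0.5768 -0.2825] [20. 19.] 59.6 [136. 107.  86.]
rim [103.9 144.3] [ 0.7612 -0.0247] [217.  10.] 90.0 [162. 126.  89.]
rim [319.6  90.1] [ 0.6678 -0.2147] [45. 45.] 48.5 [170. 135. 117.]
rim [453.   33.5] [ 0.63   -0.3261] [65. 23.] -10.3 [130.  56.  52.]
```

View pics/w12.png

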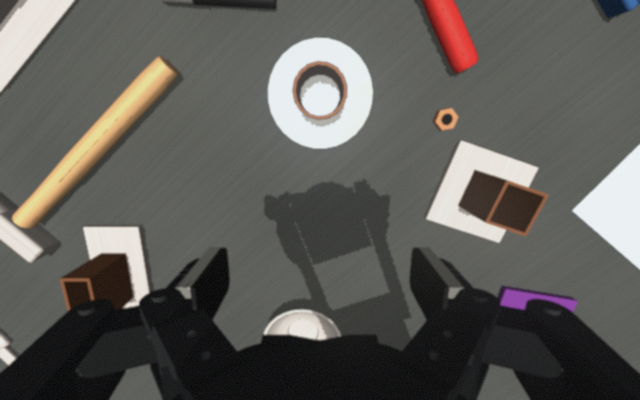

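View pics/side2.png

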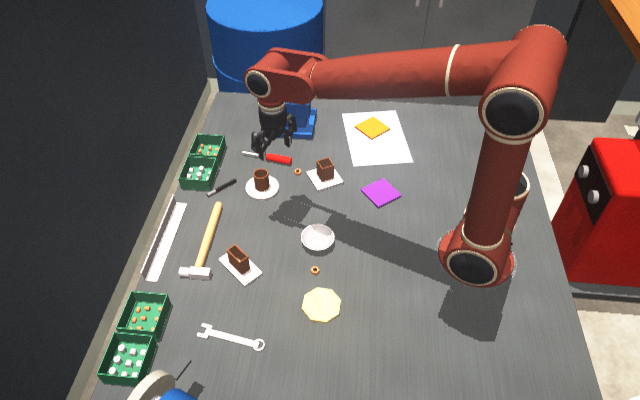

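Wrist picture: the pipe's rim (320,90) is centred on the round plate, the square stub (516,208) is on the white square plate, and the oblong stub is on its own plate. Side picture: all three stand upright, the offcut (321,305) is empty, and the dish, wrench and screwdriver are where they started.

```bash
python3 -c "
from plant import manip
print(manip.job_done());print(manip.state()['time'])"
```

```text
the job is handed in; nothing more can be done
None
the job is handed in; nothing more can be done
```

All three stubs now stand on their own plates, and the job was handed in after about 24 s of the 96 s. I parked the pipe on the offcut, moved the square tube to the square plate and the rectangular tube to the oblong plate, then set the pipe on the round plate. Each one was lowered until contact before I let go.

| Stub | Distance from plate centre | Yaw error |
|---|---|---|
| Pipe on round plate | about 1 mm | – |
| Square tube on square plate | about 3 mm | about 0.4° |
| Rectangular tube on oblong plate | about 2 mm | about 0.5° |

- **Heights:** stub tops measured from two views came out at 67 to 69 mm, against the nominal 70 mm, which is within calibration error.
- **Final pictures:** all three are upright, the gripper is clear, and the dish, wrench, screwdriver and look-alike plates show no visible movement.
- **Checks that disagreed or fell short:**
    - The last wrist view showed the rectangular tube partly hidden by the gripper. Its figures come from the clear view taken right after I released it.
    - Setting the pipe on the offcut gave a brief wrist-force reading of about 20 N, well below the 120 N limit.

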